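# Gauge two conduit sleeves and hold the good one down on the spring

### The arm

A 6-joint arm with a two-finger parallel gripper is mounted at the origin on a cart in front of the work surface, level with it; the furniture and walls round the work are solid. World frame = base frame: x ahead of the robot, y to its left, z up, the work surface at z = 0. Lengths are in m, angles in degrees, forces in N, time in s.
With the tool pointing down it reaches from about 0.4 to 0.825 m from the base axis. Payload 7 kg.
Tool frame: the origin (TCP) lies midway between the tips of the shut fingers; the grasp point (between the pads) lies 19 mm behind it; z points along the fingers, y is the line along which they close (so a half turn about z gives the same grasp; the last joint's range is limited). The gripper opens to 88 mm and grips with 3 to 60 N. Pads are 19 mm wide; open, the fingers measure 130 mm over their backs; the gripper's body (78 mm by 193 mm) begins 47 mm behind the grasp point.
Start: joints at [81.996, 20.546, 0.682, 0, -70.136, -16.507], TCP at [0.28, 0.614, 0.227] pointing down, gripper open.
Joint ranges: [-176.03, 176.03], [-82.01, 121.73], [-58.28, 71.71], [-173.87, 95.51], [-174.79, -0.11], [-173.66, 173.66]. Speed limits (degrees/s): [136.94, 136.94, 172.46, 180, 180, 180].

### API

Orientations are given as [roll, pitch, yaw] about the fixed x, y, z axes, in that order (R = Rz(yaw) Ry(pitch) Rx(roll)).
In Python, from plant import r gives the robot as it stands.
- The arm moves only by the tool drive_tool, never from a script. Its argument "commands" is a list of rows, each an object of numbers: "hand": the closure, from 0 (fully open) to 1 (shut); "tx", "ty", "tz": the shift along the world's x, y, z scaled (see below); "turn": the turn about the world's z scaled (see below). A call has 1 to 10 rows; each row is the pose to reach, as a shift and turn from the pose commanded when the call began; what a row does not reach only later rows make up. The controller multiplies each number of a shift by 0.6 m and each number of a turn by 90 degrees. A row lasts 1/10 s, in which the tool goes at most 50 mm and 8.59 degrees, less where a joint would pass 70% of its speed; a pose out of reach is approached as far as the arm can. A call with a number of a shift or a turn outside -1 to 1 is refused whole. A call with a gripper value outside its range is refused whole. The fingers move at their own pace and stop on an object; "grip_force" is the grip in N (left out, the last holds). Time passes only in rows, so rows that repeat a pose let the fingers close. It gives the time, the measured TCP pose, the force, the opening and the grip force at its end, in the units of the state.
- r.get_state(): the state, without advancing time (a new reading comes with each control period).
- r.capture(name): name is "side" or "top"; returns a dict with "frame" (384x512x3 uint8, red, green, blue), "fx", "fy", "cx", "cy" (pixels), "D" ([k1, k2, p1, p2, k3] as OpenCV has them; the pictures are not rectified), "world_from_camera" (4x4, takes a point from camera to world coordinates). Camera axes: x right, y down, z forward; pixel columns grow to the right and rows downward; lengths in m; the calibration is good to about 2 mm. A picture is of the moment at which its call begins. There is no depth.
- r.close_job(): hands the job in; it is judged then, once.
Trained networks look in the newest picture that a camera, given by its name, has taken for a name from the list of things; names that differ only in an ending like _2 or _b are one class to them, and where a whole thing is asked for, a point or a joint stands for the part that bears it (a point fixed in the world has none). Each returns a list of dicts, best first, with "score" (0 to 1); they miss things now and then, are a little off and sometimes report something else, mostly with a low value. They report only what shows in the picture. A call takes as long as a camera call. They do not tell look-alikes from the thing itself.
- r.trace(label, camera): "pixels" (384x512 bool, what is visible of it) and "extent" ([left, top, right, bottom] in pixels, round what is visible of it).
The state is a dict: "time_s": time; "joints": joint angles; "qd": joint speeds; "joint_torque": joint torques, N m; "tcp_pos": TCP position; "eef_rot": TCP orientation; "contact_force": force on the tool from outside, world axes, zero at the start; "moment": the same for the moment, N m; "gripper_width": finger opening in m; "gripper_force": force on a finger pad.
Only numpy, scipy, OpenCV 4.12 (cv2) and the standard library are available. Lean on these libraries where they do the work, as an engineer would, in place of code of your own. Each camera call takes 0.05 s, during which the arm holds its last target. There are 200 camera calls.

### The job

Two big white conduit sleeves stand on the desk, alike outside, but one has too tight a bore for the gauge pin: first put that one into the open square back box and let go of it. Then slide the other sleeve over the gauge pin on to the spring collar and press it down until its upper end is level with the tip of the pin (collar 12 mm down, a little over half its travel, not to the stop), and finish while still holding it pressed there. Leave the other things on the desk where they are.

Things in the scene. Friction and masses are not known exactly. Their poses are not given: they have to be found in the camera images.
- sleeve_wide: the good sleeve: white plastic tube standing upright, outside 32 mm, bore 24 mm (4 mm wall), 64 mm long, with a low bead (33.6 mm across, 4 mm high) round it 24 to 28 mm above its lower end; about 45 g (30 to 65). Origin at the centre of its lower end, z along the tube. It may be gripped anywhere across; its upper part is best.
- sleeve_wide_mid (a point): the middle of the good sleeve, on its axis, 32 mm from either end
- sleeve_tight: the tight sleeve: the same outside (32 mm, 64 mm long, same bead, about 45 g, white, upright) but a bore of only 16 mm (8 mm wall), seen from above as a smaller hole; it cannot go on the 20 mm pin. Origin at the centre of its lower end, z along the tube. The two sleeves may stand in either place.
- sleeve_tight_mid (a point): the middle of the tight sleeve, on its axis, 32 mm from either end
- gauge: the bore gauge, fixed to the desk: an aluminium plate 110 (x) by 90 (y) by 14 mm with four screw heads, on it a dark round housing (52 mm across, top at 34 mm; its foot 58 mm), out of which rise the spring collar and, through it, the steel pin. Origin under the middle of the plate on the desk; the pin stands on that axis, z up.
- pin_tip (a point): the flat tip of the gauge pin, on its axis, 108 mm above the desk; the pin is 20 mm thick and fixed, its top 6 mm tapering to 12 mm across
- collar_top (a point): centre of the collar's flat upper face, on which the sleeve sits (aluminium flange 47 mm across, 3 mm thick, on a 39 mm stem); at rest 56 mm above the desk, moving down with the collar. A black ring line round the stem, 10 mm below the face, comes level with the housing's rim when the collar is 12 mm down.
- collar (a joint): how far the spring collar is pressed down, m: 0 at rest (up), 0.020 at the stop. The spring pushes back up with 2.4 N at the start, rising 0.3 N a mm: about 6 N at 12 mm, 8.4 N at the stop. It rises when let go. A sleeve resting on it does not move it; with 12 mm of press the sleeve's upper end is level with the pin's tip.
- back_box: the reject box: white square open-topped back box for a wall socket, fixed to the desk, outside 70 x 69 mm, 35 mm high, walls 2 mm, floor 2 mm thick; two screw posts 10 mm wide stand 8 mm inwards from the middles of its walls at +y and -y, leaving 52 mm between them and 64 mm clear along x. Origin at the centre of its underside, z up. A sleeve standing in it rises 31 mm above its rim.
- tape_measure: bystander: tape measure lying on its side, 62 x 83 x 38 mm, loose; origin at the centre of its underside
- saddle: bystander: small white conduit saddle, 14 x 62 x 22 mm, loose, near the robot; origin at the centre of its underside
- screwdriver: bystander: small screwdriver, 20 x 150 x 20 mm, loose; origin at the centre of its underside, its length along y
Mind the look-alikes: they are no part of the job. Leave any orange look-alike of the sleeve_wide alone.

How it is judged:
By the outcome, as a careful person would: the job done as asked, in the order asked, and still so for the second after the job is handed in, while the arm keeps its last pose, push and grip.
It also fails if it takes over 53 s, if anything falls off the work surface, if the arm or the gripper's body presses on something with over 40 N, if the wrist force passes 120 N, or if a joint passes its speed limit or range.

## Working session

There is one attempt and no reset: what is moved stays moved. The work goes in short steps, Python scripts to look and compute and a tool call to move; the robot and the scene stay as the last step left them, time stands still between calls to the robot, and variables do not carry over. Pictures are saved under pics/ and viewed, at most 10 in all, crops included, and the job is handed in when it is done.

Besides the shell and the picture viewer there is one more tool, called by a JSON object that holds its "api" and its "payload", one argument or row to a line. drive_tool: Moves the arm, as the interface text tells. Its arguments: {"type":"object","properties":{"commands":{"type":"array"},"grip_force":{"type":"number"}},"required":["commands"]}

```bash
mkdir -p pics; ls; cat > h.py <<'E'
import numpy as np, cv2
from plant import r
def K(c): return np.array([[c['fx'],0,c['cx']],[0,c['fy'],c['cy']],[0,0,1.]])
def ray(c,uv,z):
    p=cv2.undistortPoints(np.array([[uv]],float),K(c),np.array(c['D'],float))[0,0]
    T=np.array(c['world_from_camera']); d=T[:3,:3]@[p[0],p[1],1]; o=T[:3,3]
    return o+d*(z-o[2])/d[2]
def proj(c,P):
    T=np.linalg.inv(np.array(c['world_from_camera'])); P=np.atleast_2d(P).astype(float)
    return cv2.projectPoints(P,cv2.Rodrigues(T[:3,:3])[0],T[:3,3],K(c),np.array(c['D'],float))[0][:,0]
E
cat > a.py <<'E'
from h import *
for n in ['top','side']:
    c=r.capture(n); cv2.imwrite(f'pics/{n}0.png',cv2.resize(c['frame'][:,:,::-1],(768,576)))
    print(n,np.round(c['world_from_camera'],3).tolist())
    for l in ['sleeve_wide','sleeve_tight','gauge','collar_top','back_box']:
        print(l,[(round(d['score'],2),np.round(d['extent']).tolist()) for d in r.trace(l,n)])
s=r.get_state();print(s['time_s'],s['tcp_pos'],s['eef_rot'],s['gripper_width'],s['contact_force'])
E
python3 a.py
```

```text
pics
top [[0.04, -0.968, 0.248, 0.272], [-0.999, -0.041, 0.004, -0.048], [0.006, -0.248, -0.969, 1.273], [0.0, 0.0, 0.0, 1.0]]
sleeve_wide [(0.67, [339.0, 209.0, 355.0, 227.0]), (0.62, [368.0, 225.0, 383.0, 242.0])]
sleeve_tight [(0.65, [304.0, 210.0, 313.0, 224.0])]
gauge [(0.96, [194.0, 177.0, 234.0, 226.0]), (0.66, [362.0, 229.0, 381.0, 241.0]), (0.16, [123.0, 213.0, 156.0, 242.0])]
collar_top [(0.64, [200.0, 186.0, 224.0, 206.0])]
back_box []
side [[0.972, -0.132, 0.196, 0.346], [-0.236, -0.504, 0.831, -1.019], [-0.011, -0.854, -0.52, 0.683], [0.0, 0.0, 0.0, 1.0]]
sleeve_wide [(0.71, [261.0, 248.0, 274.0, 273.0]), (0.55, [253.0, 271.0, 271.0, 299.0]), (0.38, [294.0, 211.0, 316.0, 235.0]), (0.31, [196.0, 221.0, 202.0, 235.0])]
sleeve_tight [(0.54, [253.0, 230.0, 269.0, 251.0])]
gauge [(0.65, [237.0, 172.0, 267.0, 210.0]), (0.43, [244.0, 182.0, 262.0, 194.0])]
collar_top [(0.69, [244.0, 186.0, 260.0, 191.0])]
back_box [(0.58, [209.0, 165.0, 234.0, 180.0]), (0.53, [236.0, 168.0, 269.0, 208.0]), (0.17, [291.0, 209.0, 318.0, 237.0])]
0.6 [0.28004565 0.61413853 0.22659164] [-1.79996867e+02  3.17465629e-03 -2.45143782e+01] 0.08770720069154139 [-0.37199018  1.07258883  0.19278006]
```

View pics/top0.png

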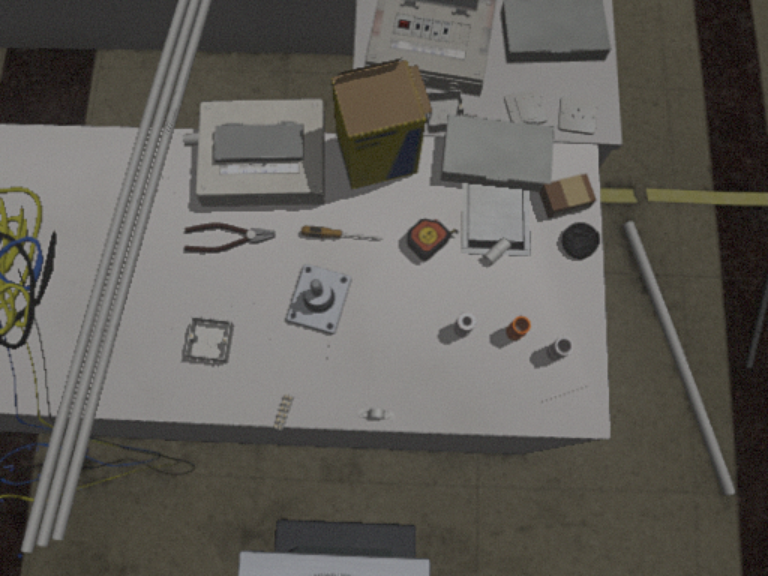

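View pics/side0.png

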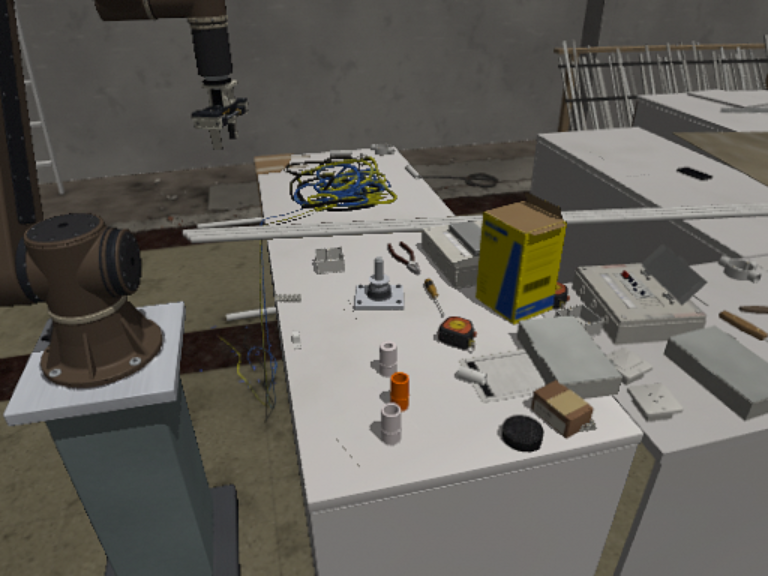

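The top view shows these sleeve candidates, in 768-wide pixels:
- White sleeves at (465,325) and (560,347).
- An orange look-alike at (518,327).
- A white tube lying at (495,250), which is not upright, so it is not a sleeve for this job.

The gauge is at (318,298) and the box at (208,341). Next I'll take a close crop to compare the bores.

```bash
cat > b.py <<'E'
from h import *
c=r.capture('top'); f=c['frame'][:,:,::-1]
cr=lambda x,y,w,h,s: cv2.resize(f[y:y+h,x:x+w],None,fx=s,fy=s,interpolation=cv2.INTER_CUBIC)
a=cr(295,200,100,45,8); b=cr(115,170,133,80,6)[:, :800]
b=cv2.copyMakeBorder(b[:240*2],0,0,0,800-b.shape[1],cv2.BORDER_CONSTANT)
b=cv2.resize(b,(400,240))
b=cr(115,170,130,78,6); 
cv2.imwrite('pics/cropA.png',a); cv2.imwrite('pics/cropB.png',b)
print(c['fx'],c['cx'],c['cy'],c['D'])
for uv,z in [((309.5,212.5),.064),((374,227),.064),((346,215),.064),((210,190),.108),((138.5,227),.035)]: print(uv,ray(c,uv,z).round(4))
E
python3 b.py
```

```text
485.5800460096439 247.04041178678713 197.32749958776333 [-0.07712304  0.          0.          0.          0.        ]
(309.5, 212.5) [ 0.5485 -0.2039  0.064 ]
(374, 227) [ 0.5173 -0.3693  0.064 ]
(346, 215) [ 0.5458 -0.2977  0.064 ]
(210, 190) [0.5854 0.0498 0.108 ]
(138.5, 227) [0.4978 0.236  0.035 ]
```

View pics/cropA.png

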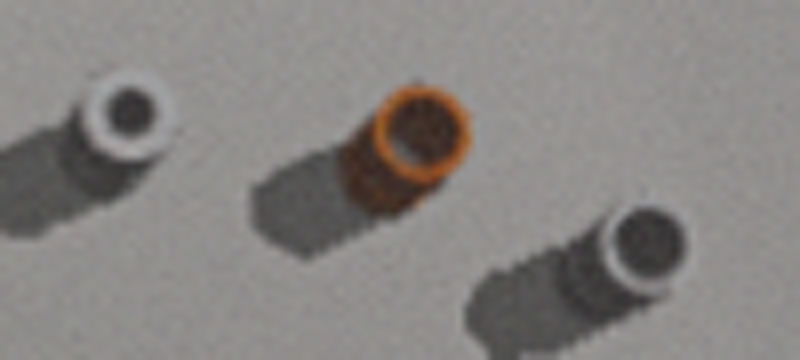

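View pics/cropB.png

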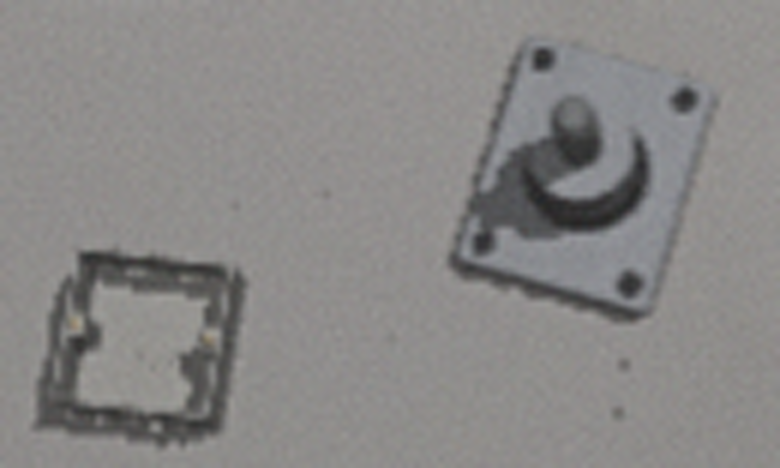

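The left white sleeve at px (310.7,213.3) has the small bore, so it is the tight one. The right white sleeve at px (375.6,230.3) is the wide one, and the orange one stays put. Box posts and gauge plate are clear, so I can compute positions.

```bash
cat > c.py <<'E'
from h import *
c=r.capture('top')
P={'tight':((310.7,213.5),.064),'wide':((375.6,230.3),.064),'pin':((210.2,188.3),.108),'plate':((212.1,198.1),.016),'box':((138.75,227.25),.035),'boxposts':((115+140/6-.4,170+338/6-.4),.034)}
for k,(uv,z) in P.items(): print(k,ray(c,uv,z).round(4))
# side check by silhouette: project axis points vs traced extents
s=r.capture('side')
for k in ['tight','wide']:
    p=ray(c,*P[k]); print(k,'side proj base/top',proj(s,[[p[0],p[1],0],[p[0],p[1],.064]]).round(1).tolist())
p=ray(c,*P['pin']);print('pin side',proj(s,[p,[p[0],p[1],.056]]).round(1).tolist())
f=s['frame'][:,:,::-1]
A=cv2.resize(f[220:305,235:295],None,fx=6,fy=6,interpolation=cv2.INTER_CUBIC);B=cv2.resize(f[160:245,200:270],None,fx=6,fy=6,interpolation=cv2.INTER_CUBIC)
cv2.imwrite('pics/s2.png',np.hstack([A,B]))
E
python3 c.py
```

```text
tight [ 0.546 -0.207  0.064]
wide [ 0.5089 -0.3733  0.064 ]
pin [0.5898 0.0496 0.108 ]
plate [0.588  0.0506 0.016 ]
box [0.4972 0.2353 0.035 ]
boxposts [0.5007 0.238  0.034 ]
tight side proj base/top [[258.9, 247.6], [258.8, 229.4]]
wide side proj base/top [[260.8, 291.6], [260.7, 272.3]]
pin side [[252.6, 171.3], [252.8, 185.1]]
```

View pics/s2.png

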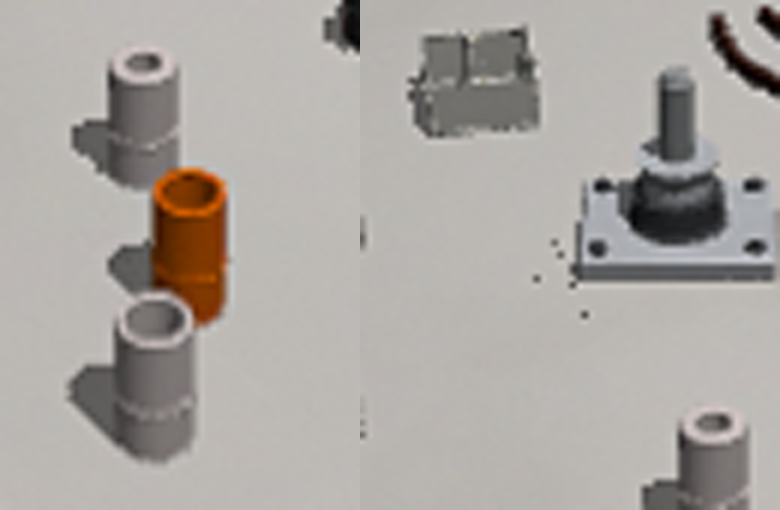

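The side view confirms it: the small bore is the rear sleeve (258,230) and the wide one the front (260,273). The projections agree to within 1 px.

{"api": "drive_tool", "payload": {
  "commands": [
    {"tx": 0.2333, "ty": -0.75, "tz": 0, "turn": -0.728, "hand": 0},
    {"tx": 0.2333, "ty": -0.75, "tz": 0, "turn": -0.728, "hand": 0},
    {"tx": 0.2333, "ty": -0.75, "tz": 0, "turn": -0.728, "hand": 0},
    {"tx": 0.2333, "ty": -0.75, "tz": 0, "turn": -0.728, "hand": 0},
    {"tx": 0.2333, "ty": -0.75, "tz": 0, "turn": -0.728, "hand": 0},
    {"tx": 0.2333, "ty": -0.75, "tz": 0, "turn": -0.728, "hand": 0},
    {"tx": 0.2333, "ty": -0.75, "tz": 0, "turn": -0.728, "hand": 0},
    {"tx": 0.2333, "ty": -0.75, "tz": 0, "turn": -0.728, "hand": 0},
    {"tx": 0.2333, "ty": -0.75, "tz": 0, "turn": -0.728, "hand": 0},
    {"tx": 0.2333, "ty": -0.75, "tz": 0, "turn": -0.728, "hand": 0}
  ],
  "grip_force": 25
}}

```text
time_s: 1.75
tcp_pos: [0.4202, 0.161, 0.227]
eef_rot: [-180.0, 0.0, -90.1]
contact_force: [0.7, 0.2, 0.7]
gripper_width: 0.0874
gripper_force: 0.0
```

{"api": "drive_tool", "payload": {
  "commands": [
    {"tx": 0.21, "ty": -0.618, "tz": -0.167},
    {"tx": 0.21, "ty": -0.618, "tz": -0.167},
    {"tx": 0.21, "ty": -0.618, "tz": -0.167},
    {"tx": 0.21, "ty": -0.618, "tz": -0.167},
    {"tx": 0.21, "ty": -0.618, "tz": -0.167},
    {"tx": 0.21, "ty": -0.618, "tz": -0.167},
    {"tx": 0.21, "ty": -0.618, "tz": -0.167},
    {"tx": 0.21, "ty": -0.618, "tz": -0.167},
    {"tx": 0.21, "ty": -0.618, "tz": -0.167},
    {"tx": 0.21, "ty": -0.618, "tz": -0.167}
  ]
}}

```text
invalid input
```

{"api": "drive_tool", "payload": {
  "commands": [
    {"tx": 0.21, "ty": -0.618, "tz": -0.167, "turn": 0, "hand": 0},
    {"tx": 0.21, "ty": -0.618, "tz": -0.167, "turn": 0, "hand": 0},
    {"tx": 0.21, "ty": -0.618, "tz": -0.167, "turn": 0, "hand": 0},
    {"tx": 0.21, "ty": -0.618, "tz": -0.167, "turn": 0, "hand": 0},
    {"tx": 0.21, "ty": -0.618, "tz": -0.167, "turn": 0, "hand": 0},
    {"tx": 0.21, "ty": -0.618, "tz": -0.167, "turn": 0, "hand": 0},
    {"tx": 0.21, "ty": -0.618, "tz": -0.167, "turn": 0, "hand": 0},
    {"tx": 0.21, "ty": -0.618, "tz": -0.167, "turn": 0, "hand": 0},
    {"tx": 0.21, "ty": -0.618, "tz": -0.167, "turn": 0, "hand": 0},
    {"tx": 0.21, "ty": -0.618, "tz": -0.167, "turn": 0, "hand": 0}
  ]
}}

```text
time_s: 2.75
tcp_pos: [0.5456, -0.2081, 0.1253]
eef_rot: [179.9, 0.0, -90.2]
contact_force: [-0.2, -0.2, -0.0]
gripper_width: 0.0876
gripper_force: 0.0
```

{"api": "drive_tool", "payload": {
  "commands": [
    {"tx": 0, "ty": 0, "tz": -0.08, "turn": 0, "hand": 0},
    {"tx": 0, "ty": 0, "tz": -0.152, "turn": 0, "hand": 0},
    {"tx": 0, "ty": 0, "tz": -0.152, "turn": 0, "hand": 0},
    {"tx": 0, "ty": 0, "tz": -0.152, "turn": 0, "hand": 0},
    {"tx": 0, "ty": 0, "tz": -0.152, "turn": 0, "hand": 1},
    {"tx": 0, "ty": 0, "tz": -0.152, "turn": 0, "hand": 1},
    {"tx": 0, "ty": 0, "tz": -0.152, "turn": 0, "hand": 1},
    {"tx": 0, "ty": 0, "tz": -0.152, "turn": 0, "hand": 1},
    {"tx": 0, "ty": 0, "tz": -0.152, "turn": 0, "hand": 1},
    {"tx": 0, "ty": 0, "tz": -0.152, "turn": 0, "hand": 1}
  ],
  "grip_force": 25
}}

```text
time_s: 3.75
tcp_pos: [0.546, -0.2067, 0.0353]
eef_rot: [-180.0, -0.0, -90.0]
contact_force: [-0.3, -0.1, 0.1]
gripper_width: 0.0454
gripper_force: 0.0
```

{"api": "drive_tool", "payload": {
  "commands": [
    {"tx": 0, "ty": 0, "tz": 0, "turn": 0, "hand": 1},
    {"tx": 0, "ty": 0, "tz": 0, "turn": 0, "hand": 1},
    {"tx": 0, "ty": 0, "tz": 0, "turn": 0, "hand": 1},
    {"tx": 0, "ty": 0, "tz": 0, "turn": 0, "hand": 1},
    {"tx": 0, "ty": 0, "tz": 0, "turn": 0, "hand": 1},
    {"tx": 0, "ty": 0, "tz": 0.05, "turn": 0, "hand": 1},
    {"tx": 0, "ty": 0, "tz": 0.12, "turn": 0, "hand": 1},
    {"tx": 0, "ty": 0, "tz": 0.2, "turn": 0, "hand": 1},
    {"tx": 0, "ty": 0, "tz": 0.25, "turn": 0, "hand": 1},
    {"tx": 0, "ty": 0, "tz": 0.25, "turn": 0, "hand": 1}
  ]
}}

```text
time_s: 4.75
tcp_pos: [0.5487, -0.2072, 0.1905]
eef_rot: [-179.5, -0.1, -90.0]
contact_force: [0.0, -0.1, -0.9]
gripper_width: 0.0309
gripper_force: 25.0
```

{"api": "drive_tool", "payload": {
  "commands": [
    {"tx": -0.08, "ty": 0.738, "tz": 0, "turn": 0, "hand": 1},
    {"tx": -0.08, "ty": 0.738, "tz": 0, "turn": 0, "hand": 1},
    {"tx": -0.08, "ty": 0.738, "tz": 0, "turn": 0, "hand": 1},
    {"tx": -0.08, "ty": 0.738, "tz": 0, "turn": 0, "hand": 1},
    {"tx": -0.08, "ty": 0.738, "tz": 0, "turn": 0, "hand": 1},
    {"tx": -0.08, "ty": 0.738, "tz": 0, "turn": 0, "hand": 1},
    {"tx": -0.08, "ty": 0.738, "tz": 0, "turn": 0, "hand": 1},
    {"tx": -0.08, "ty": 0.738, "tz": 0, "turn": 0, "hand": 1},
    {"tx": -0.08, "ty": 0.738, "tz": 0, "turn": 0, "hand": 1},
    {"tx": -0.08, "ty": 0.738, "tz": 0, "turn": 0, "hand": 1}
  ]
}}

```text
time_s: 5.75
tcp_pos: [0.4975, 0.2407, 0.1843]
eef_rot: [180.0, 0.0, -89.8]
contact_force: [-0.5, -0.3, -0.4]
gripper_width: 0.0312
gripper_force: 25.0
```

{"api": "drive_tool", "payload": {
  "commands": [
    {"tx": 0, "ty": 0, "tz": 0, "turn": 0, "hand": 1},
    {"tx": 0, "ty": 0, "tz": -0.07, "turn": 0, "hand": 1},
    {"tx": 0, "ty": 0, "tz": -0.14, "turn": 0, "hand": 1},
    {"tx": 0, "ty": 0, "tz": -0.19, "turn": 0, "hand": 1},
    {"tx": 0, "ty": 0, "tz": -0.22, "turn": 0, "hand": 1},
    {"tx": 0, "ty": 0, "tz": -0.235, "turn": 0, "hand": 1},
    {"tx": 0, "ty": 0, "tz": -0.243, "turn": 0, "hand": 1},
    {"tx": 0, "ty": 0, "tz": -0.245, "turn": 0, "hand": 1},
    {"tx": 0, "ty": 0, "tz": -0.245, "turn": 0, "hand": 1},
    {"tx": 0, "ty": 0, "tz": -0.245, "turn": 0, "hand": 1}
  ]
}}

```text
time_s: 6.75
tcp_pos: [0.4985, 0.2365, 0.0391]
eef_rot: [-179.9, 0.1, -90.0]
contact_force: [0.2, -0.2, -0.6]
gripper_width: 0.0311
gripper_force: 25.0
```

```bash
cat > d.py <<'E'
from h import *
c=r.capture('side'); f=c['frame'][:,:,::-1]
cv2.imwrite('pics/s3.png',cv2.resize(f[100:220,170:300],None,fx=5,fy=5,interpolation=cv2.INTER_CUBIC))
E
python3 d.py
```

```text
(no output)
```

View pics/s3.png

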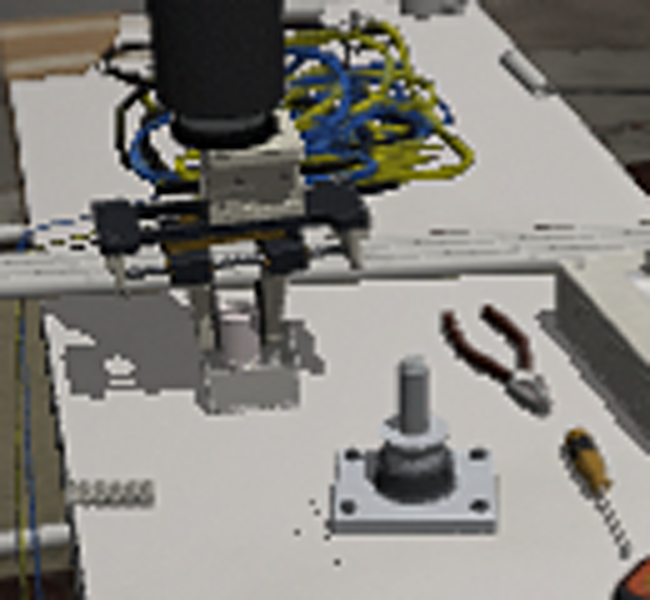

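The sleeve stands inside the box at crop (240,340), centred, with the fingers at the rim. I'll release it partway and lift.

{"api": "drive_tool", "payload": {
  "commands": [
    {"tx": 0, "ty": 0, "tz": -0.002, "turn": 0, "hand": 1},
    {"tx": 0, "ty": 0, "tz": -0.002, "turn": 0, "hand": 0.4},
    {"tx": 0, "ty": 0, "tz": -0.002, "turn": 0, "hand": 0.4},
    {"tx": 0, "ty": 0, "tz": -0.002, "turn": 0, "hand": 0.4},
    {"tx": 0, "ty": 0, "tz": -0.002, "turn": 0, "hand": 0.4},
    {"tx": 0, "ty": 0, "tz": -0.002, "turn": 0, "hand": 0.4},
    {"tx": 0, "ty": 0, "tz": 0.05, "turn": 0, "hand": 0.4},
    {"tx": 0, "ty": 0, "tz": 0.13, "turn": 0, "hand": 0.4},
    {"tx": 0, "ty": 0, "tz": 0.2, "turn": 0, "hand": 0},
    {"tx": 0, "ty": 0, "tz": 0.2, "turn": 0, "hand": 0}
  ]
}}

```text
time_s: 7.8
tcp_pos: [0.501, 0.2383, 0.1646]
eef_rot: [-179.5, 0.3, -90.0]
contact_force: [0.9, -0.0, -0.8]
gripper_width: 0.0632
gripper_force: 0.0
```

{"api": "drive_tool", "payload": {
  "commands": [
    {"tx": 0.01, "ty": -0.8, "tz": 0, "turn": 0, "hand": 0},
    {"tx": 0.01, "ty": -0.8, "tz": 0, "turn": 0, "hand": 0},
    {"tx": 0.01, "ty": -0.8, "tz": 0, "turn": 0, "hand": 0},
    {"tx": 0.01, "ty": -0.8, "tz": 0, "turn": 0, "hand": 0},
    {"tx": 0.01, "ty": -0.8, "tz": 0, "turn": 0, "hand": 0},
    {"tx": 0.01, "ty": -0.8, "tz": 0, "turn": 0, "hand": 0},
    {"tx": 0.01, "ty": -0.8, "tz": 0, "turn": 0, "hand": 0},
    {"tx": 0.01, "ty": -0.8, "tz": 0, "turn": 0, "hand": 0},
    {"tx": 0.01, "ty": -0.8, "tz": 0, "turn": 0, "hand": 0},
    {"tx": 0.01, "ty": -0.8, "tz": 0, "turn": 0, "hand": 0}
  ]
}}

```text
time_s: 8.8
tcp_pos: [0.5035, -0.2469, 0.1581]
eef_rot: [180.0, -0.0, -90.1]
contact_force: [0.4, 0.5, 0.1]
gripper_width: 0.088
gripper_force: 0.0
```

{"api": "drive_tool", "payload": {
  "commands": [
    {"tx": 0.008, "ty": -0.2155, "tz": 0, "turn": 0, "hand": 0},
    {"tx": 0.008, "ty": -0.2155, "tz": 0, "turn": 0, "hand": 0},
    {"tx": 0.008, "ty": -0.2155, "tz": 0, "turn": 0, "hand": 0},
    {"tx": 0.008, "ty": -0.2155, "tz": 0, "turn": 0, "hand": 0},
    {"tx": 0.008, "ty": -0.2155, "tz": 0, "turn": 0, "hand": 0},
    {"tx": 0.008, "ty": -0.2155, "tz": 0, "turn": 0, "hand": 0}
  ]
}}

```text
time_s: 9.4
tcp_pos: [0.5087, -0.3724, 0.158]
eef_rot: [180.0, 0.0, -90.0]
contact_force: [-0.4, 0.0, -0.4]
gripper_width: 0.0873
gripper_force: 0.0
```

{"api": "drive_tool", "payload": {
  "commands": [
    {"tx": 0, "ty": 0, "tz": -0.08, "turn": 0, "hand": 0},
    {"tx": 0, "ty": 0, "tz": -0.15, "turn": 0, "hand": 0},
    {"tx": 0, "ty": 0, "tz": -0.2, "turn": 0, "hand": 0},
    {"tx": 0, "ty": 0, "tz": -0.205, "turn": 0, "hand": 0},
    {"tx": 0, "ty": 0, "tz": -0.205, "turn": 0, "hand": 0},
    {"tx": 0, "ty": 0, "tz": -0.205, "turn": 0, "hand": 1},
    {"tx": 0, "ty": 0, "tz": -0.205, "turn": 0, "hand": 1},
    {"tx": 0, "ty": 0, "tz": -0.205, "turn": 0, "hand": 1},
    {"tx": 0, "ty": 0, "tz": -0.205, "turn": 0, "hand": 1},
    {"tx": 0, "ty": 0, "tz": -0.205, "turn": 0, "hand": 1}
  ],
  "grip_force": 35
}}

```text
time_s: 10.4
tcp_pos: [0.509, -0.3733, 0.0357]
eef_rot: [-180.0, -0.0, -90.0]
contact_force: [-1.0, -0.2, -0.1]
gripper_width: 0.0532
gripper_force: 0.0
```

{"api": "drive_tool", "payload": {
  "commands": [
    {"tx": 0, "ty": 0, "tz": 0, "turn": 0, "hand": 1},
    {"tx": 0, "ty": 0, "tz": 0, "turn": 0, "hand": 1},
    {"tx": 0, "ty": 0, "tz": 0, "turn": 0, "hand": 1},
    {"tx": 0, "ty": 0, "tz": 0, "turn": 0, "hand": 1},
    {"tx": 0, "ty": 0, "tz": 0, "turn": 0, "hand": 1}
  ]
}}

```text
time_s: 10.9
tcp_pos: [0.5087, -0.3732, 0.0351]
eef_rot: [180.0, 0.0, -90.0]
contact_force: [0.8, 0.4, -0.9]
gripper_width: 0.0316
gripper_force: 35.0
```

{"api": "drive_tool", "payload": {
  "commands": [
    {"tx": 0, "ty": 0, "tz": 0.06, "turn": 0, "hand": 1},
    {"tx": 0, "ty": 0, "tz": 0.14, "turn": 0, "hand": 1},
    {"tx": 0, "ty": 0, "tz": 0.217, "turn": 0, "hand": 1},
    {"tx": 0.02, "ty": 0.08, "tz": 0.217, "turn": 0, "hand": 1},
    {"tx": 0.09, "ty": 0.56, "tz": 0.217, "turn": 0, "hand": 1},
    {"tx": 0.09, "ty": 0.56, "tz": 0.217, "turn": 0, "hand": 1},
    {"tx": 0.09, "ty": 0.56, "tz": 0.217, "turn": 0, "hand": 1},
    {"tx": 0.09, "ty": 0.56, "tz": 0.217, "turn": 0, "hand": 1},
    {"tx": 0.09, "ty": 0.56, "tz": 0.217, "turn": 0, "hand": 1},
    {"tx": 0.09, "ty": 0.56, "tz": 0.217, "turn": 0, "hand": 1}
  ]
}}

```text
time_s: 11.9
tcp_pos: [0.5628, -0.0346, 0.1656]
eef_rot: [-180.0, 0.0, -90.0]
contact_force: [0.7, 0.2, -0.1]
gripper_width: 0.0318
gripper_force: 35.0
```

{"api": "drive_tool", "payload": {
  "commands": [
    {"tx": 0.0433, "ty": 0.1455, "tz": 0, "turn": 0, "hand": 1},
    {"tx": 0.0433, "ty": 0.1455, "tz": 0, "turn": 0, "hand": 1},
    {"tx": 0.0433, "ty": 0.1455, "tz": 0, "turn": 0, "hand": 1},
    {"tx": 0.0433, "ty": 0.1455, "tz": 0, "turn": 0, "hand": 1},
    {"tx": 0.0433, "ty": 0.1455, "tz": 0, "turn": 0, "hand": 1},
    {"tx": 0.0433, "ty": 0.1455, "tz": 0, "turn": 0, "hand": 1}
  ]
}}

```text
time_s: 12.5
tcp_pos: [0.5885, 0.0491, 0.1654]
eef_rot: [180.0, -0.0, -90.1]
contact_force: [-0.4, -0.1, -0.7]
gripper_width: 0.0318
gripper_force: 35.0
```

```bash
cat > e.py <<'E'
from h import *
s=r.get_state(); print(s['tcp_pos'],s['contact_force'])
o=[]
for n,(x,y) in [('side',(215,110)),('top',(175,150))]:
    c=r.capture(n); f=c['frame'][:,:,::-1]
    t=s['tcp_pos']; b=t[2]-.035
    print(n,proj(c,[[.589,.05,.108],[.589,.05,.056],[t[0],t[1],b],[t[0],t[1],b+.03]]).round(1).tolist())
    o.append(cv2.resize(f[y:y+110,x:x+75],None,fx=5.2,fy=5.2,interpolation=cv2.INTER_CUBIC))
cv2.imwrite('pics/e.png',np.hstack(o))
E
python3 e.py
```

```text
[0.58847186 0.04910434 0.165363  ] [-0.36142249 -0.08216031 -0.72886118]
side [[252.3, 171.3], [252.6, 185.1], [252.1, 165.3], [252.0, 157.0]]
top [[210.0, 188.6], [211.4, 193.9], [209.7, 186.4], [208.9, 183.0]]
```

View pics/e.png

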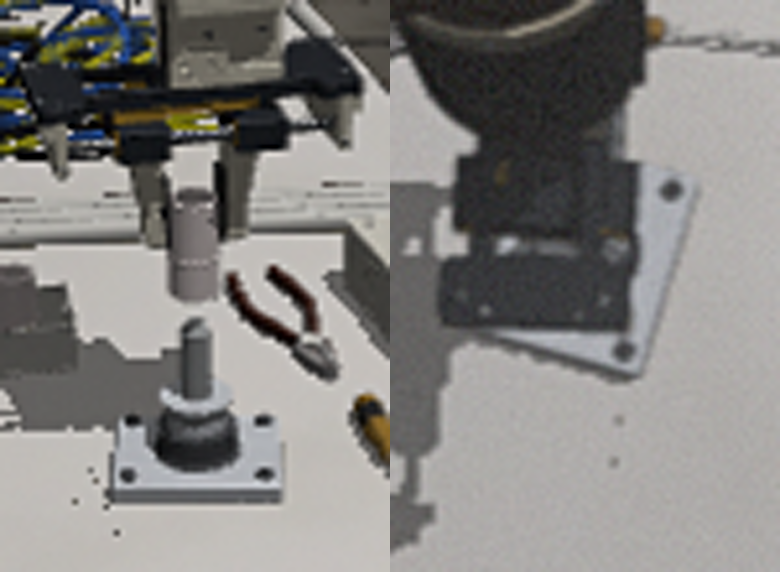

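Side crop: the sleeve's centre is at about col 193 and the pin's at about 197, so the sleeve looks 1–2 mm short in +x. I'll measure the edges more finely.

```bash
cat > g.py <<'E'
from h import *
s=r.get_state(); t=s['tcp_pos']; print(t)
c=r.capture('side'); f=c['frame'].astype(float)
g=cv2.GaussianBlur(f.mean(2),(1,3),0)
for y in [156,158,160,162,163,174,176,178,180,182]: print(y,f[y,240:264].mean(1).round().astype(int).tolist())
for y in [160,178]: print(y,(f[y,240:264,0]-f[y,240:264,2]).round().astype(int).tolist())
print('col252',f[140:190,252].mean(1).astype(int).tolist())
# predicted edges
for z in [t[2]-.02]: print('pred sleeve centre',proj(c,[[t[0],t[1],t[2]-.035],[t[0],t[1],t[2]+.029]]).tolist())
print('pin',proj(c,[[.589,.05,.06],[.589,.05,.1],[.590,.05,.1]]).tolist())
E
python3 g.py
```

```text
[0.58864414 0.04913234 0.16550977]
156 [74, 81, 115, 93, 106, 107, 102, 23, 77, 88, 101, 108, 116, 120, 123, 125, 119, 74, 91, 166, 167, 197, 194, 191]
158 [190, 190, 192, 194, 196, 198, 191, 96, 72, 88, 101, 109, 116, 120, 122, 121, 127, 161, 193, 191, 190, 190, 190, 190]
160 [188, 188, 188, 189, 188, 190, 186, 119, 75, 121, 119, 122, 129, 134, 149, 123, 120, 156, 194, 192, 192, 190, 190, 190]
162 [188, 189, 189, 189, 188, 190, 187, 117, 67, 88, 102, 111, 117, 122, 123, 122, 127, 151, 142, 106, 123, 196, 191, 190]
163 [187, 189, 188, 189, 190, 190, 187, 116, 66, 88, 102, 110, 116, 121, 122, 123, 126, 148, 95, 25, 85, 197, 193, 190]
174 [189, 189, 189, 189, 190, 190, 191, 192, 190, 147, 74, 118, 137, 134, 126, 123, 196, 191, 191, 191, 191, 190, 192, 197]
176 [189, 189, 189, 190, 191, 192, 190, 193, 192, 147, 48, 69, 79, 83, 89, 127, 196, 192, 191, 190, 190, 191, 191, 191]
178 [192, 192, 192, 191, 194, 185, 91, 95, 96, 79, 52, 70, 80, 84, 90, 126, 197, 193, 191, 191, 190, 191, 191, 191]
180 [95, 96, 96, 96, 97, 97, 98, 97, 97, 80, 54, 70, 79, 86, 90, 127, 198, 193, 192, 191, 192, 191, 190, 191]
182 [96, 97, 96, 97, 98, 98, 97, 98, 97, 80, 52, 71, 82, 85, 85, 105, 181, 193, 192, 192, 191, 190, 191, 191]
160 [7, 7, 7, 7, 8, 9, 10, 6, 6, 7, 7, 8, 9, 8, 10, 8, 6, 6, 7, 7, 9, 8, 8, 8]
178 [7, 8, 8, 8, 7, 7, 3, 3, 3, 2, -2, -2, -1, -1, -1, 3, 8, 8, 8, 7, 9, 8, 7, 7]
col252 [184, 183, 183, 185, 185, 188, 117, 70, 73, 123, 113, 116, 116, 116, 116, 117, 116, 116, 116, 116, 129, 112, 117, 116, 117, 117, 115, 115, 162, 194, 190, 93, 73, 124, 136, 72, 79, 81, 79, 81, 79, 82, 82, 82, 80, 79, 85, 158, 179, 116]
pred sleeve centre [[252.17565528528942, 165.27960655058538], [251.86243926852669, 147.16415237576786]]
pin [[252.54670510175677, 184.01544477909678], [252.36426621952978, 173.44819094265364], [252.65996321047294, 173.41154884299044]]
```

Subpixel fit: sleeve axis at col 252.03, pin at 252.17. That means they are aligned in x to under 0.5 mm, and y should go up about 1 mm. I'll descend slowly over the tip and watch the force.

{"api": "drive_tool", "payload": {
  "commands": [
    {"tx": 0, "ty": 0.0017, "tz": -0.02, "turn": 0, "hand": 1},
    {"tx": 0, "ty": 0.0017, "tz": -0.03, "turn": 0, "hand": 1},
    {"tx": 0, "ty": 0.0017, "tz": -0.038, "turn": 0, "hand": 1},
    {"tx": 0, "ty": 0.0017, "tz": -0.043, "turn": 0, "hand": 1},
    {"tx": 0, "ty": 0.0017, "tz": -0.048, "turn": 0, "hand": 1},
    {"tx": 0, "ty": 0.0017, "tz": -0.053, "turn": 0, "hand": 1},
    {"tx": 0, "ty": 0.0017, "tz": -0.058, "turn": 0, "hand": 1},
    {"tx": 0, "ty": 0.0017, "tz": -0.058, "turn": 0, "hand": 1},
    {"tx": 0, "ty": 0.0017, "tz": -0.058, "turn": 0, "hand": 1}
  ]
}}

```text
time_s: 13.55
tcp_pos: [0.5889, 0.0512, 0.1306]
eef_rot: [-180.0, -0.0, -90.0]
contact_force: [0.4, 0.8, 0.3]
gripper_width: 0.0324
gripper_force: 35.0
```

{"api": "drive_tool", "payload": {
  "commands": [
    {"tx": 0, "ty": 0, "tz": -0.012, "turn": 0, "hand": 1},
    {"tx": 0, "ty": 0, "tz": -0.024, "turn": 0, "hand": 1},
    {"tx": 0, "ty": 0, "tz": -0.036, "turn": 0, "hand": 1},
    {"tx": 0, "ty": 0, "tz": -0.047, "turn": 0, "hand": 1},
    {"tx": 0, "ty": 0, "tz": -0.055, "turn": 0, "hand": 1},
    {"tx": 0, "ty": 0, "tz": -0.055, "turn": 0, "hand": 1}
  ]
}}

```text
time_s: 14.15
tcp_pos: [0.5883, 0.051, 0.0965]
eef_rot: [179.9, -0.0, -90.0]
contact_force: [-1.1, -0.7, -0.4]
gripper_width: 0.0318
gripper_force: 35.0
```

{"api": "drive_tool", "payload": {
  "commands": [
    {"tx": 0, "ty": 0, "tz": -0.006, "turn": 0, "hand": 1},
    {"tx": 0, "ty": 0, "tz": -0.012, "turn": 0, "hand": 1},
    {"tx": 0, "ty": 0, "tz": -0.017, "turn": 0, "hand": 1},
    {"tx": 0, "ty": 0, "tz": -0.02, "turn": 0, "hand": 1},
    {"tx": 0, "ty": 0, "tz": -0.022, "turn": 0, "hand": 1},
    {"tx": 0, "ty": 0, "tz": -0.022, "turn": 0, "hand": 1},
    {"tx": 0, "ty": 0, "tz": -0.022, "turn": 0, "hand": 1}
  ]
}}

```text
time_s: 14.85
tcp_pos: [0.5891, 0.0513, 0.0847]
eef_rot: [-180.0, 0.0, -90.0]
contact_force: [-0.5, 0.0, 3.1]
gripper_width: 0.0319
gripper_force: 35.0
```

{"api": "drive_tool", "payload": {
  "commands": [
    {"tx": 0, "ty": 0, "tz": -0.004, "turn": 0, "hand": 1},
    {"tx": 0, "ty": 0, "tz": -0.0083, "turn": 0, "hand": 1},
    {"tx": 0, "ty": 0, "tz": -0.0083, "turn": 0, "hand": 1},
    {"tx": 0, "ty": 0, "tz": -0.0083, "turn": 0, "hand": 1},
    {"tx": 0, "ty": 0, "tz": -0.0083, "turn": 0, "hand": 1}
  ]
}}

```text
time_s: 15.35
tcp_pos: [0.5891, 0.0512, 0.0796]
eef_rot: [-180.0, 0.0, -90.0]
contact_force: [0.6, -0.0, 5.6]
gripper_width: 0.0317
gripper_force: 35.0
```

```bash
cat > k.py <<'E'
from h import *
F=[];Z=[];I=[]
for i in range(8):
    c=r.capture('side'); s=r.get_state(); F.append(s['contact_force']);Z.append(s['tcp_pos']); I.append(c['frame'].astype(float))
print(np.mean(F,0).round(2),np.mean(Z,0).round(4),s['time_s'])
f=np.mean(I,0)[:,:,::-1]
cv2.imwrite('pics/k.png',cv2.resize(f[145:220,220:285].clip(0,255).astype(np.uint8),None,fx=8,fy=8,interpolation=cv2.INTER_CUBIC))
t=np.mean(Z,0)
print(proj(c,[[t[0],t[1],.108],[t[0],t[1],.044],[t[0],t[1],.034]]).round(1).tolist())
E
python3 k.py
```

```text
[0.85 0.17 5.19] [0.5891 0.0512 0.0796] 15.75
[[252.3, 171.1], [252.6, 188.0], [252.6, 190.5]]
```

View pics/k.png

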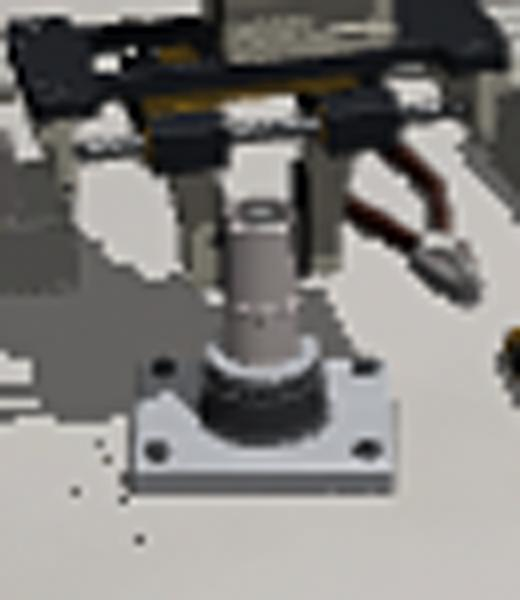

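The sleeve is on the pin and the collar is down nearly to the line. Force and height say about 11 mm, so one final nudge of about 0.8 mm.

{"api": "drive_tool", "payload": {
  "commands": [
    {"tx": 0, "ty": 0, "tz": -0.0014, "turn": 0, "hand": 1},
    {"tx": 0, "ty": 0, "tz": -0.0014, "turn": 0, "hand": 1},
    {"tx": 0, "ty": 0, "tz": -0.0014, "turn": 0, "hand": 1},
    {"tx": 0, "ty": 0, "tz": -0.0014, "turn": 0, "hand": 1},
    {"tx": 0, "ty": 0, "tz": -0.0014, "turn": 0, "hand": 1}
  ]
}}

```text
time_s: 16.25
tcp_pos: [0.5891, 0.0512, 0.0787]
eef_rot: [-180.0, 0.0, -90.0]
contact_force: [1.0, 0.2, 5.0]
gripper_width: 0.0317
gripper_force: 35.0
```

```bash
python3 k.py; python3 - <<'E'
from h import *
c=r.capture('top');f=c['frame'][:,:,::-1]
a=cv2.resize(f[205:255,115:165],(400,400),interpolation=cv2.INTER_CUBIC)
k=cv2.imread('pics/k.png')[100:500,60:460]
cv2.imwrite('pics/last.png',np.hstack([a,k]))
E
```

```text
[ 1.22 -0.02  5.43] [0.5891 0.0512 0.0787] 16.65
[[252.3, 171.1], [252.6, 188.0], [252.6, 190.5]]
```

View pics/last.png

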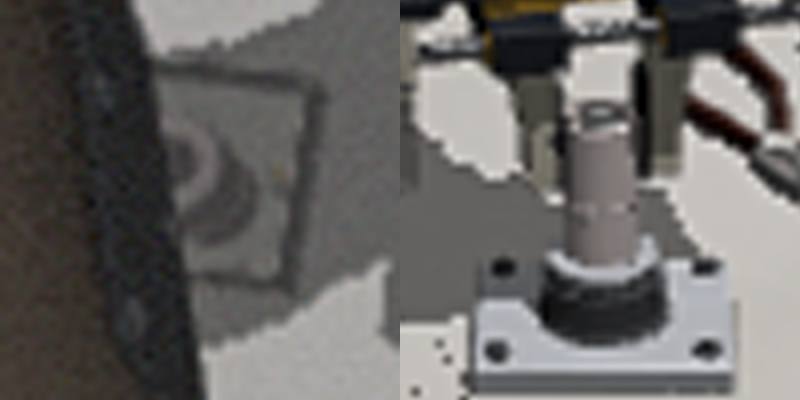

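The tight sleeve stands in the box at (190,160). The wide sleeve's rim is level with the pin tip at (600,112). Force is about 5.9 N with the sleeve's weight added, which fits 12 mm, so I'm handing in.

```bash
python3 -c "from plant import r; print(r.close_job())"
```

```text
the job is handed in; nothing more can be done
None
```

I handed the job in at about 17 s: the tight sleeve stands released in the back box, and the good sleeve is on the gauge pin, still held pressed with the collar about 12 mm down (by force and height) and its rim level with the tip.

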